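# Nudge the shaker's platform plate onto its locating pins

## Robot

A 6-joint arm with a two-finger parallel gripper is mounted at the origin on the work surface. World frame = base frame: x ahead of the robot, y to its left, z up, the work surface at z = 0. Lengths are in m, angles in rad, forces in N, time in s.
With the tool pointing down it reaches from about 0.3 to 0.875 m from the base axis. Payload 6.4 kg.
Tool frame: the origin (TCP) lies midway between the tips of the shut fingers; the grasp point (between the pads) lies 19 mm behind it (ctrl.tcp_to_grasp is the distance from the TCP to the grasp point, in m); z points along the fingers, y is the direction in which the jaws open and shut (so a half turn about z gives the same grasp; the last joint's range is limited). The gripper opens to 85 mm and grips with 20 to 120 N. Pads are 22 mm wide; open, the fingers measure 114 mm over their backs; the gripper's body (76 mm by 85 mm) begins 54 mm behind the grasp point. The pads swing forward as they close: fully open they stand 13 mm farther back than shut.
Start: joints at [1.058, 0.181, 1.607, -0, 1.354, -0.206], TCP at [0.174, 0.548, 0.231] pointing down, gripper open.
Joint ranges: [-2.99, 2.99], [-0.89, 2.07], [0.3, 2.58], [-1.14, 4.28], [0, 2.63], [-3.12, 3.12]. Speed limits (rad/s): [2.57, 2.57, 3.01, 3.14, 3.14, 3.14].

## Interface

Orientations are given as a unit quaternion [w, x, y, z].
In Python, from bench import monitor, imaging, order, spotter, ctrl gives the robot as it stands.
- The arm moves only by the shell command python3 -m pendant 'ROWS'. ROWS is JSON, a list that holds one entry, the list of rows, each a list of 5 numbers: the shift along the world's x, y, z in mm, then the turn about the world's z in degrees, then the finger opening in mm, from 0 to 85.4. A call has 1 to 8 rows; each row shifts and turns the commanded pose from where the row before left it; what a row does not reach is not made up. A row lasts 1/8 s, in which the tool goes at most 62.5 mm and 10.7 degrees, less where a joint would pass 70% of its speed; a pose out of reach is approached as far as the arm can. A call with a gripper value outside its range is refused whole. The fingers move at their own pace and stop on an object; the grip force is fixed at half the most. Time passes only in rows, so rows that do not move let the fingers close. It gives the time, the measured TCP pose, the force and the opening at its end, in the units of the state.
- monitor.get_obs(): the state, without advancing time (a new reading comes with each control period).
- imaging.camera(name): name is "side" or "top" or "wrist"; returns a dict with "img" (480x640x3 uint8, red, green, blue), "vfov" (degrees; the focal length in pixels is half the picture's height over the tangent of half this angle, whatever the lens; pixels are square), "cx", "cy" (the principal point, pixels), "distortion" ([k1, k2, p1, p2, k3] as OpenCV has them; the pictures are not rectified), "origin" and "orientation" of the camera in the world. Camera axes: x right, y down, z forward; pixel columns grow to the right and rows downward; lengths in m; the calibration is good to about 2 mm. A picture is of the moment at which its call begins. There is no depth.
- order.hand_in(): hands the job in, once; it reports no verdict.
Trained networks look in the newest picture that a camera, given by its name, has taken for a name from the list of things; names that differ only in an ending like _2 or _b are one class to them, and where a whole thing is asked for, a point or a joint stands for the part that bears it (a point fixed in the world has none). Each returns a list of dicts, best first, with "confidence" (0 to 1); they miss things now and then, are a little off and sometimes report something else, mostly with a low value. They report only what shows in the picture. A call takes as long as a camera call. They do not tell look-alikes from the thing itself.
- spotter.recognise(camera, thing): "at" ([x, y, z] in m, in the coordinates of the camera as it stood for that picture, good to about 4 mm: the middle of the surface that is visible of it).
- spotter.tip_of(camera, thing): "at" ([x, y, z] in m, in the coordinates of the camera as it stood for that picture, good to about 4 mm: a listed point, or the origin of a listed thing).
The state is a dict: "time_s": time; "q": joint angles; "dq": joint speeds; "joint_efforts": joint torques, N m; "eef_pos": TCP position; "eef_rot": TCP orientation; "wrist_force": force on the tool from outside, world axes, zero at the start; "torque": the same for the moment, N m; "opening": opening from 0.0 (shut) to 1.0 (fully open).
Only numpy, scipy, OpenCV 4.12 (cv2) and the standard library are available. Lean on these libraries where they do the work, as an engineer would, in place of code of your own. Each camera call takes 0.05 s, during which the arm holds its last target. There are 200 camera calls.

## Task

The loose aluminium platform plate of the bench shaker lies crooked, half on the loading step. With your fingertips, nudge it sideways off the step (the rear fence can square it up) until its two holes drop over the two locating pins and it lies flat on the deck. Only push it, never grasp or lift it, and leave the things standing around alone.

Things in the scene. Friction and masses are not known exactly. Their poses are not given: they have to be found in the camera images.
- shaker: white bench shaker, fixed, 192 x 339 mm. Origin: at bench height, midway between the two locating pins; x points away from the robot (to the fence), y to the left. In its frame the flat dark deck is at z = 45 mm, y = -132 to 108 mm, and reaches to x = -104 mm. With the plate on its pins the plate's centre is at x = 0, y = 15 mm, z = 45 mm
- step (a point): middle of the edge where the raised, somewhat lighter loading step meets the deck: step top at z = 54 mm (9 mm above the deck), from shaker y = 108 mm (this point) to 205 mm, the left end, x = -106 to 66 mm. The plate on its pins clears the step by 3 mm
- fence (a point): rear fence of the shaker: middle of the top edge of its upright face, which looks to the robot, at shaker x = 66.5 mm, from y = -75 to 205 mm, top at z = 75 mm. The plate on its pins stands 1.5 mm short of this face; pushed flat against it, its holes line up with the pins in x; pushed along at a point a little on the robot's side of mid-end, it stays against it
- plate: loose aluminium plate with nine grey round pads, 25 mm across, on top, 130 mm (x) by 180 mm (y) by 18 mm thick, 0.3 to 0.65 kg; origin: centre of its underside. At first it lies level, its left part on the step, its right part on one or both pin tips, 25 to 62 mm left of its seat, 18 to 32 mm nearer the robot, turned up to 0.12 rad; on its pins it lies 9 mm lower, axes along the shaker's
- pin_near (a point): foot (at deck height) of the steel locating pin nearer the robot, shaker frame x = -30, y = 0 mm. Both pins are 8 mm across, 9 mm high (tips level with the step), the upper 5 mm tapering to a tip 3 mm across
- pin_far (a point): foot of the locating pin farther from the robot, shaker frame x = 30, y = 0 mm
- hole_near (a point): centre, at the underside, of the plate's through hole nearer the robot, plate frame x = -30, y = -15 mm. Both holes are 11 mm across
- hole_far (a point): centre, at the underside, of the plate's through hole farther from the robot, plate frame x = 30, y = -15 mm
- vial: bystander: small amber screw-cap jar, 26 mm across, 55 mm high, standing on the right end of the shaker's deck (origin: centre of its underside)
- bottle: bystander: white bottle, 56 mm across, 115 mm high, on the bench to the right of the shaker (origin: centre of its underside)
- cup: bystander: clear cup, 60 mm across, 60 mm high, on the bench behind the fence (origin: centre of its underside)
- rack: bystander: grey tube rack with eight capped tubes, 50 x 110 x 80 mm high, on the bench behind the fence (origin: centre of its underside)
- slidebox: bystander: cardboard box, 80 x 50 x 35 mm high, on the bench to the left of the shaker (origin: centre of its underside)
- jar: bystander: white jar with a steel lid, 52 mm across, 70 mm high, on the bench to the left of the shaker (origin: centre of its underside)
- driver: bystander: screwdriver lying flat on the bench between the robot and the shaker (origin: on its axis, below it at bench height)
There are look-alikes about, which are no part of the job. There is more than one size of the plate; the one meant has the size given above.

How it is judged:
By the outcome, as a careful person would: the job done as asked, in the order asked, and still so for the second after the job is handed in, with the robot touching nothing.
It also fails if it takes over 42 s, if anything falls off the work surface, if the arm or the gripper's body presses on something with over 40 N, if the wrist force passes 120 N, or if a joint passes its speed limit or range.

## Working session

There is one attempt and no reset: what is moved stays moved. The work goes in short steps, Python scripts to look and compute and a shell command to move; the robot and the scene stay as the last step left them, time stands still between calls to the robot, and variables do not carry over. Pictures are saved under pics/ and viewed, about 8 in all and at most 12, crops included, and the job is handed in when it is done.

```bash
mkdir -p pics; ls
cat > h.py <<'E'
import numpy as np, cv2
from scipy.spatial.transform import Rotation as R
from bench import monitor, imaging, order, spotter, ctrl
def cam(n,f=None):
    c=imaging.camera(n)
    if f: cv2.imwrite('pics/'+f,cv2.cvtColor(c['img'],cv2.COLOR_RGB2BGR))
    q=c['orientation']; c['R']=R.from_quat([q[1],q[2],q[3],q[0]]).as_matrix(); c['o']=np.array(c['origin'])
    fl=240/np.tan(np.radians(c['vfov'])/2); c['K']=np.array([[fl,0,c['cx']],[0,fl,c['cy']],[0,0,1.]]); c['d']=np.array(c['distortion'],float)
    return c
def w2p(c,P):
    pc=(np.atleast_2d(P)-c['o'])@c['R']
    return cv2.projectPoints(pc,np.zeros(3),np.zeros(3),c['K'],c['d'])[0][:,0]
def p2w(c,uv,z):
    n=cv2.undistortPoints(np.array(uv,float).reshape(-1,1,2),c['K'],c['d'])[:,0]
    d=np.c_[n,np.ones(len(n))]@c['R'].T
    return c['o']+d*((z-c['o'][2])/d[:,2])[:,None]
def tips(c,n,names,fn='tip_of'):
    for t in names:
        for r in getattr(spotter,fn)(n,t)[:3]:
            p=c['o']+c['R']@np.array(r['at']); print(n,t,round(r['confidence'],2),p.round(4),w2p(c,p)[0].round(0))
E
python3 - <<'E'
from h import *
o=monitor.get_obs(); print(o['time_s'],o['eef_pos'],o['eef_rot'],o['wrist_force'])
for n in ['top','side']:
    c=cam(n,n+'0.png'); print(n,c['o'],c['vfov'])
    tips(c,n,['shaker','step','fence','plate','pin_near','pin_far','hole_near','hole_far','vial','driver','rack','cup','bottle','slidebox','jar'])
print(monitor.get_obs()['time_s'])
E
```

```text
pics
0.0 [0.17338923 0.54765252 0.23038672] [-2.95205465e-04  1.52797292e-01  9.88257157e-01 -8.32345657e-04] [ 0.27732186  0.25563701 -0.59484736]
top [0.19282643 0.00259681 1.45464775] 46.52303887672518
top shaker 0.58 [ 0.5431 -0.0223 -0.0014] [332. 217.]
top fence 0.87 [0.6112 0.0388 0.0769] [312. 182.]
top plate 0.92 [0.235  0.3247 0.0008] [186. 320.]
top plate 0.82 [ 0.4437 -0.3236  0.0019] [442. 265.]
top plate 0.66 [0.5269 0.0356 0.0524] [310. 216.]
top pin_near 0.71 [ 0.5159 -0.0183  0.048 ] [330. 223.]
top pin_far 0.76 [ 0.5708 -0.0217  0.0477] [333. 203.]
top hole_near 0.86 [ 0.1945  0.3154 -0.0033] [188. 336.]
top hole_near 0.83 [0.4946 0.0218 0.0535] [314. 229.]
top hole_near 0.8 [ 0.4224 -0.3403  0.003 ] [448. 274.]
top hole_far 0.84 [0.5568 0.0197 0.055 ] [317. 206.]
top hole_far 0.57 [ 4.632e-01 -3.330e-01  3.000e-04] [446. 258.]
top vial 0.63 [ 0.5277 -0.1313  0.0431] [374. 223.]
top driver 0.88 [ 0.3557 -0.1012 -0.0016] [355. 290.]
top rack 0.88 [ 0.6987  0.0896 -0.0008] [296. 158.]
top cup 0.88 [ 0.699  -0.0559  0.0023] [349. 163.]
top bottle 0.9 [ 5.65e-01 -2.12e-
[... 824 characters left out ...]
41e-01 -3.298e-01  2.000e-04] [366. 376.]
side hole_far 0.89 [0.271  0.301  0.0044] [205. 225.]
side hole_far 0.67 [0.5545 0.0258 0.052 ] [344. 243.]
side vial 0.64 [ 0.5228 -0.1217  0.0414] [354. 284.]
side driver 0.84 [ 0.3543 -0.0972  0.003 ] [272. 308.]
side driver 0.59 [ 0.5681 -0.02    0.0457] [357. 254.]
side rack 0.66 [ 0.6954  0.0992 -0.0016] [385. 238.]
side cup 0.67 [ 0.5574 -0.2077 -0.0041] [386. 324.]
side cup 0.66 [ 0.6986 -0.0551  0.0009] [415. 269.]
side bottle 0.86 [ 0.5592 -0.212  -0.0022] [388. 324.]
side slidebox 0.74 [ 5.091e-01  2.888e-01 -3.000e-04] [294. 215.]
side slidebox 0.43 [ 0.5589 -0.2112 -0.0013] [387. 324.]
side jar 0.66 [0.6412 0.2849 0.0014] [340. 209.]
1.6
```

Run:
```python
import cv2,numpy as np
a=cv2.imread('pics/top0.png'); 
cv2.imwrite('pics/top0c.png',cv2.resize(a[130:330,220:420],None,fx=3,fy=3,interpolation=cv2.INTER_CUBIC))
```

```text
(no output)
```

View pics/top0.png

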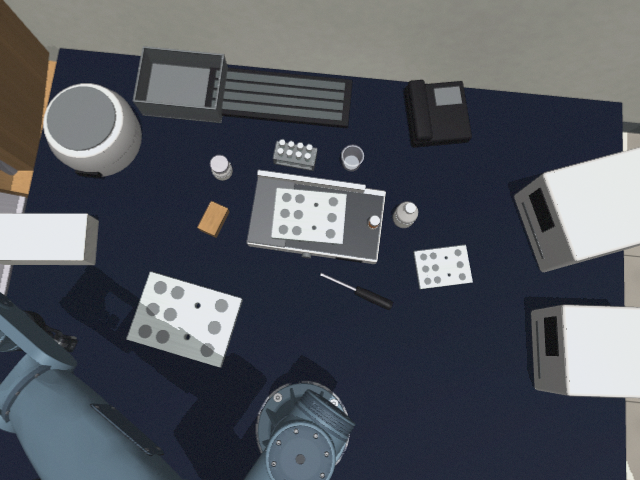

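View pics/top0c.png

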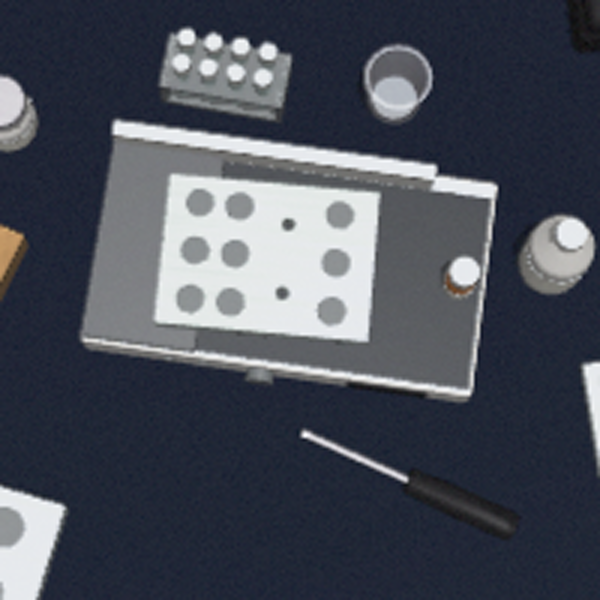

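```bash
cat > m.py <<'E'
from h import *
import sys
# crop px -> measure
c=cam('top'); 
f=lambda L:np.array(L,float)/3+[220,130]
P=p2w(c,f([(170,174),(380,193),(370,341),(156,323)]),.072)[:,:2]
print('plate corners',P.round(4).tolist(),'sides',[round(np.linalg.norm(P[i]-P[(i+1)%4]),4) for i in range(4)],'ctr',P.mean(0))
e=P[0]-P[1]+P[3]-P[2]; print('plate yaw',np.arctan2(-e[0],e[1]))
F=p2w(c,f([(113,135),(436,178)]),.075)[:,:2]; d=F[0]-F[1]; print('fence',F,np.linalg.norm(d),'yaw',np.arctan2(-d[0],d[1]))
H=p2w(c,f([(288,225),(282,293)]),.072)[:,:2]; print('holes',H,np.linalg.norm(H[0]-H[1]),H.mean(0))
E
python3 m.py
```

```text
plate corners [[0.5882, 0.127], [0.59, -0.0536], [0.4608, -0.0568], [0.4576, 0.1238]] sides [np.float64(0.1806), np.float64(0.1293), np.float64(0.1806), np.float64(0.1306)] ctr [0.52416489 0.03510264]
plate yaw 0.01407788911040084
fence [[ 0.61681995  0.17942158]
 [ 0.60739308 -0.09994755]] 0.27952814083259686 yaw -0.033730601752216795
holes [[0.55377491 0.02187098]
 [0.49425482 0.02094348]] 0.059527316711492126 [0.52401486 0.02140723]
```

The plate meant is the one on the shaker at px (310,216). It measures 180.6 x 130 mm at z = 72. The big plate on the left bench (186,320) and the small one on the right (443,266) are look-alikes. The crop confirms this, with its edges 40 mm left of the seat, 21 mm short, and about +0.05 rad relative to the shaker. I'll set out for the robot side of the plate.

```bash
python3 -m pendant '[[[25,-50,-8,1.6,0],[25,-50,-8,1.6,0],[25,-50,-8,1.6,0],[25,-50,-8,1.6,0],[25,-50,-8,1.6,0],[25,-50,-8,1.6,0],[25,-50,-8,1.6,0],[25,-50,-8,1.6,0]]]'; python3 -m pendant '[[[26,-52,-18,1.4,0],[26,-53,-18,1.4,0],[0,0,-15,0,0],[0,0,-10,0,0],[0,0,0,0,0]]]'
python3 - <<'E'
from h import *
c=cam('wrist','w1.png'); print(c['o'],c['vfov']); o=monitor.get_obs(); print(o['time_s'],o['eef_pos'],o['eef_rot'],o['wrist_force'])
E
```

```text
time_s: 2.65
eef_pos: [0.3744, 0.1465, 0.1675]
eef_rot: [0.001, 0.041, 0.999, 0.0]
wrist_force: [1.1, 0.6, 0.6]
opening: 0.0
time_s: 3.28
eef_pos: [0.4244, 0.0445, 0.1055]
eef_rot: [-0.001, 0.016, 1.0, 0.0]
wrist_force: [0.2, 0.4, 0.3]
opening: -0.003
[0.3537895  0.04741024 0.24951379] 65.38334671330408
3.325 [0.42494712 0.04450615 0.10614953] [-4.17615460e-04  1.61854236e-02  9.99868908e-01  1.55234101e-04] [-0.71682122 -0.01990006 -0.09409476]
```

View pics/w1.png

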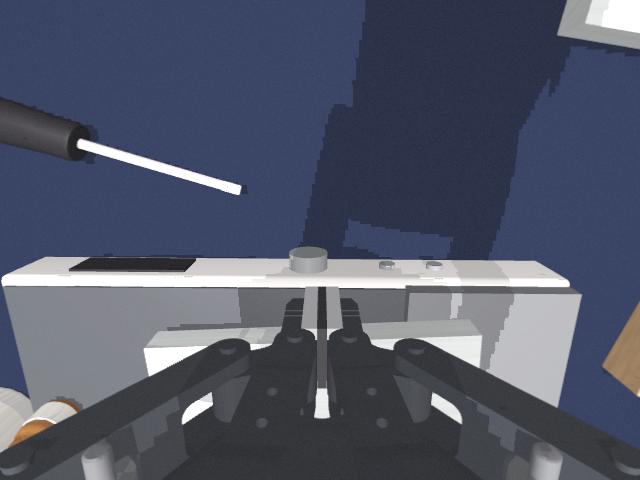

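```bash
python3 -m pendant '[[[0,0,-25,0,0],[0,0,-20,0,0],[10,0,0,0,0],[8,0,0,0,0],[4,0,0,0,0],[4,0,0,0,0],[4,0,0,0,0],[4,0,0,0,0]]]'; python3 -m pendant '[[[3,0,0,0,0],[3,0,0,0,0],[2,0,0,0,0]]]';  python3 -m pendant '[[[2,0,0,0,0]]]'
```

```text
time_s: 4.32
eef_pos: [0.4594, 0.0431, 0.0613]
eef_rot: [-0.0, 0.017, 1.0, -0.0]
wrist_force: [-9.3, 1.4, 5.8]
opening: 0.0
time_s: 4.7
eef_pos: [0.4602, 0.0441, 0.0598]
eef_rot: [-0.009, 0.017, 1.0, 0.001]
wrist_force: [-32.3, -1.8, 27.6]
opening: 0.0
time_s: 4.82
eef_pos: [0.4606, 0.0448, 0.0593]
eef_rot: [-0.01, 0.017, 1.0, 0.001]
wrist_force: [-34.7, 0.2, 29.7]
opening: 0.0
```

```bash
python3 -m pendant '[[[-4,0,0,0,0]]]'
python3 - <<'E'
from h import *
c=cam('top','t2.png'); a=cv2.imread('pics/t2.png')
s=cam('side','s2.png'); b=cv2.imread('pics/s2.png')
u=cv2.resize(a[150:270,230:400],(680,480),interpolation=cv2.INTER_CUBIC)
cv2.imwrite('pics/t2c.png',u)
v=cv2.resize(b[190:310,250:420],(680,480),interpolation=cv2.INTER_CUBIC); cv2.imwrite('pics/s2c.png',v)
tips(c,'top',['hole_near','hole_far'])
E
```

```text
time_s: 4.95
eef_pos: [0.4603, 0.0448, 0.0596]
eef_rot: [-0.006, 0.017, 1.0, 0.001]
wrist_force: [-10.0, 5.2, 4.6]
opening: 0.0
top hole_near 0.74 [ 0.4242 -0.3396  0.0016] [448. 273.]
top hole_near 0.72 [ 0.1962  0.3109 -0.0017] [189. 335.]
top hole_far 0.91 [0.5634 0.0286 0.0566] [314. 203.]
top hole_far 0.72 [ 0.2722  0.296  -0.0014] [199. 306.]
top hole_far 0.58 [ 0.4648 -0.3318  0.0024] [446. 258.]
```

View pics/t2c.png

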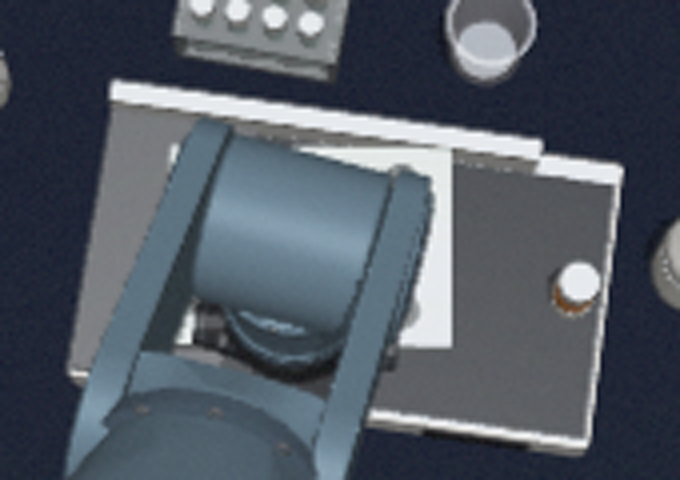

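View pics/s2c.png

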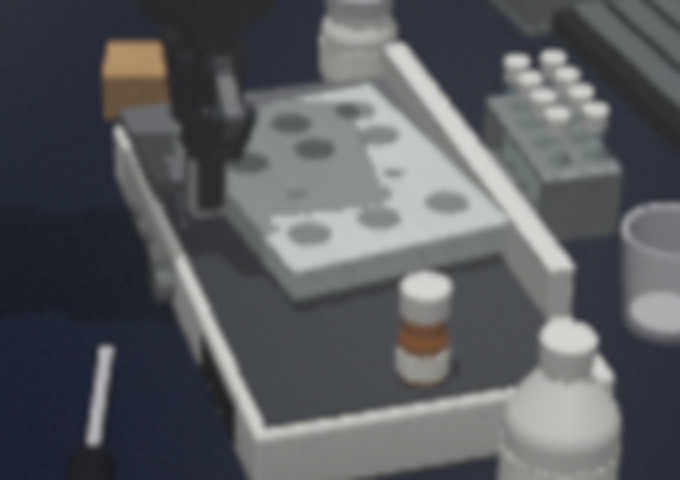

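The top crop shows the plate turned CCW, with its far right corner on the fence at crop (452,150). The push point was too far right. I'll back off and push nearer the left end to swing it flush.

```bash
python3 -m pendant '[[[-25,0,3,0,0],[-5,25,0,0,0],[0,25,0,0,0]]]'
python3 - <<'E'
from h import *
c=cam('top'); cv2.imwrite('pics/t3.png',cv2.cvtColor(c['img'],cv2.COLOR_RGB2BGR))
f=lambda L:np.array(L,float)/4+[230,150]
P=p2w(c,f([(452,150),(452,348),(173,147)]),.072); print(P.round(4)); e=P[0]-P[1]; print(np.arctan2(e[1],e[0]), np.linalg.norm(e))
E
```

```text
time_s: 5.52
eef_pos: [0.4362, 0.0937, 0.0645]
eef_rot: [0.001, 0.018, 1.0, 0.0]
wrist_force: [1.0, -0.3, 0.0]
opening: 0.001
[[ 0.6072 -0.0426  0.072 ]
 [ 0.4778 -0.0544  0.072 ]
 [ 0.5906  0.1361  0.072 ]]
0.09112059083937035 0.12994215969795775
```

```bash
python3 -m pendant '[[[12,0,0,0,0],[4,0,0,0,0],[4,0,0,0,0],[4,0,0,0,0],[4,0,0,0,0],[4,0,0,0,0]]]'; python3 -m pendant '[[[3,0,0,0,0],[3,0,0,0,0]]]';  python3 -m pendant '[[[2,0,0,0,0]]]'
```

```text
time_s: 6.32
eef_pos: [0.4664, 0.0934, 0.0637]
eef_rot: [-0.002, 0.017, 1.0, 0.0]
wrist_force: [-4.3, 2.0, 2.3]
opening: -0.001
time_s: 6.58
eef_pos: [0.4734, 0.0932, 0.0639]
eef_rot: [-0.0, 0.017, 1.0, 0.0]
wrist_force: [-2.5, 1.7, -0.5]
opening: 0.0
time_s: 6.7
eef_pos: [0.4742, 0.0932, 0.0638]
eef_rot: [-0.002, 0.017, 1.0, -0.0]
wrist_force: [-11.1, 0.7, 7.4]
opening: -0.003
```

```bash
python3 -m pendant '[[[-22,0,0,0,0],[0,45,0,0,0],[0,38,0,0,0],[45,0,0,0,0],[36,0,0,0,0],[0,0,0,0,0]]]'
python3 - <<'E'
from h import *
c=cam('top'); u=cv2.cvtColor(c['img'],cv2.COLOR_RGB2BGR)
cv2.imwrite('pics/t4c.png',cv2.resize(u[150:270,230:400],(680,480),interpolation=cv2.INTER_CUBIC))
E
```

```text
time_s: 7.45
eef_pos: [0.5383, 0.1758, 0.0651]
eef_rot: [0.002, 0.018, 1.0, 0.0]
wrist_force: [0.5, 1.2, 0.1]
opening: -0.001
```

View pics/t4c.png

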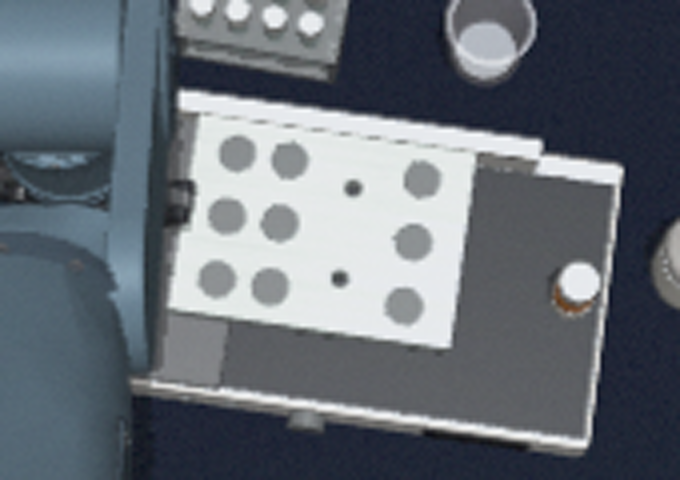

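The plate now lies flush along the fence. The finger stands at its left end, near mid-end, at crop (185,200).

Run:
```python
from h import *
c=cam('top')
f=lambda L:np.array(L,float)/4+[230,150]
P=p2w(c,f([(197,113),(475,155),(452,347),(170,308)]),.072)[:,:2]
H=p2w(c,f([(353,188),(340,279)]),.072)[:,:2]
print(P.round(4).tolist(),P.mean(0)); e=P[0]-P[1]+P[3]-P[2]; a=np.arctan2(-e[0],e[1]); print('yaw',a)
F=p2w(c,f([(178,107),(541,157)]),.075)[:,:2]; print('fence',F,F.mean(0))
yaw=-.0337; O=np.array([.543,-.021]); M=np.array([[np.cos(yaw),np.sin(yaw)],[-np.sin(yaw),np.cos(yaw)]])
for n,v in [('ctr',P.mean(0)),('holes',H.mean(0)),('tcp',monitor.get_obs()['eef_pos'][:2])]: print(n,M@(v-O))
```

```text
[[0.6148, 0.1234], [0.6054, -0.0576], [0.4785, -0.0543], [0.4851, 0.1257]] [0.54595641 0.03429695]
yaw -0.044492990584939246
fence [[ 0.61665399  0.13574352]
 [ 0.60759224 -0.09971625]] [0.61212311 0.01801364]
ctr [0.00109157 0.05536516]
holes [0.00085884 0.04043574]
tcp [-0.01496319  0.19647886]
```

```bash
python3 -m pendant '[[[7,-16,-4,0,0],[0,-14,0,0,0],[0,-4,0,0,0],[0,-4,0,0,0],[0,-4,0,0,0]]]'; python3 -m pendant '[[[0,-4,0,0,0],[0,-4,0,0,0]]]';  python3 -m pendant '[[[0,-4,0,0,0],[0,-4,0,0,0]]]';  python3 -m pendant '[[[0,-4,0,0,0],[0,-4,0,0,0]]]'
```

```text
time_s: 8.18
eef_pos: [0.5411, 0.1345, 0.0602]
eef_rot: [-0.0, 0.017, 1.0, 0.0]
wrist_force: [-1.7, 3.1, 0.0]
opening: -0.004
time_s: 8.43
eef_pos: [0.5409, 0.1267, 0.0601]
eef_rot: [-0.001, 0.017, 1.0, 0.0]
wrist_force: [-3.7, 5.1, 0.8]
opening: -0.003
time_s: 8.68
eef_pos: [0.5406, 0.119, 0.0601]
eef_rot: [-0.001, 0.017, 1.0, 0.001]
wrist_force: [-4.1, 6.9, 2.3]
opening: 0.0
time_s: 8.93
eef_pos: [0.5403, 0.1113, 0.0601]
eef_rot: [-0.001, 0.017, 1.0, 0.001]
wrist_force: [-4.1, 7.3, 2.9]
opening: 0.004
```

Run:
```python
from h import *
c=cam('top'); u=cv2.cvtColor(c['img'],cv2.COLOR_RGB2BGR)
cv2.imwrite('pics/t5c.png',cv2.resize(u[150:270,230:400],(680,480),interpolation=cv2.INTER_CUBIC))
```

```text
(no output)
```

View pics/t5c.png

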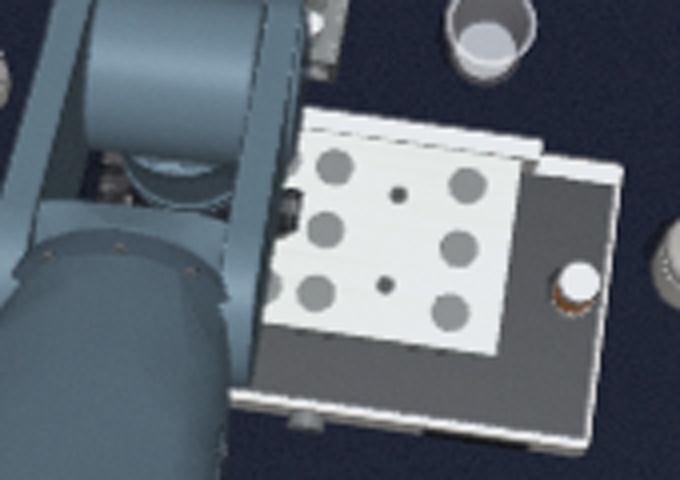

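```bash
python3 -m pendant '[[[0,-3,0,0,0],[0,-2,0,0,0]]]'; python3 -m pendant '[[[0,-2,0,0,0]]]';  python3 -m pendant '[[[0,-2,0,0,0]]]'; python3 -m pendant '[[[0,-1,0,0,0]]]'
```

```text
time_s: 9.22
eef_pos: [0.5404, 0.1063, 0.06]
eef_rot: [-0.001, 0.017, 1.0, 0.001]
wrist_force: [-4.5, 6.9, 2.3]
opening: -0.0
time_s: 9.35
eef_pos: [0.5403, 0.1043, 0.06]
eef_rot: [-0.001, 0.017, 1.0, 0.001]
wrist_force: [-5.3, 7.0, 2.6]
opening: 0.002
time_s: 9.48
eef_pos: [0.5414, 0.1013, 0.0602]
eef_rot: [-0.0, 0.017, 1.0, -0.0]
wrist_force: [-0.7, 0.8, 0.2]
opening: 0.001
time_s: 9.6
eef_pos: [0.5421, 0.0996, 0.0605]
eef_rot: [0.001, 0.017, 1.0, -0.0]
wrist_force: [0.2, 0.1, -0.0]
opening: 0.002
```

Run:
```python
from h import *
c=cam('top'); u=cv2.cvtColor(c['img'],cv2.COLOR_RGB2BGR)
s=cam('side'); v=cv2.cvtColor(s['img'],cv2.COLOR_RGB2BGR)
a=cv2.resize(u[160:250,280:400],(480,360),interpolation=cv2.INTER_CUBIC); b=cv2.resize(v[200:300,280:400],(0,0),fx=3.6,fy=3.6,interpolation=cv2.INTER_CUBIC)
cv2.imwrite('pics/ts6.png',np.hstack([cv2.resize(a,(400,300)),cv2.resize(b,(400,300))]))
cv2.imwrite('pics/t6.png',u);cv2.imwrite('pics/s6.png',v)
tips(c,'top',['hole_near','hole_far']); tips(s,'side',['hole_near'])
```

```text
top hole_near 0.84 [ 0.4209 -0.3419  0.0027] [449. 274.]
top hole_near 0.63 [ 0.5148 -0.0203  0.0442] [331. 224.]
top hole_near 0.6 [ 0.5287 -0.1331  0.045 ] [374. 223.]
top hole_far 0.78 [ 0.4665 -0.3312  0.0011] [445. 257.]
top hole_far 0.61 [ 0.5689 -0.024   0.0442] [334. 204.]
top hole_far 0.6 [ 0.272   0.2942 -0.0035] [200. 307.]
side hole_near 0.68 [0.1934 0.3162 0.0013] [175. 228.]
side hole_near 0.63 [ 0.5142 -0.0187  0.0429] [334. 259.]
```

View pics/ts6.png

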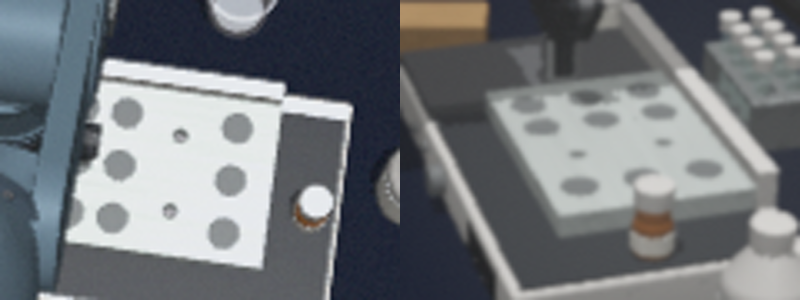

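The contact force vanished, and the holes now read z≈0.044 with pins visible in them, so the plate has dropped. I'll retreat and verify.

```bash
python3 -m pendant '[[[0,15,0,0,0],[0,20,10,0,0],[0,10,50,0,0],[0,10,55,0,0],[-40,40,10,0,0],[-40,40,0,0,0],[-40,40,0,0,0],[0,0,0,0,0]]]'
python3 - <<'E'
from h import *
c=cam('top'); u=cv2.cvtColor(c['img'],cv2.COLOR_RGB2BGR)
s=cam('side'); v=cv2.cvtColor(s['img'],cv2.COLOR_RGB2BGR)
cv2.imwrite('pics/ts7.png',np.hstack([cv2.resize(u[150:270,240:400],(400,300),interpolation=cv2.INTER_CUBIC),cv2.resize(v[190:310,260:420],(400,300),interpolation=cv2.INTER_CUBIC)]))
tips(c,'top',['plate','hole_near','hole_far','pin_near','pin_far','vial']); tips(s,'side',['plate','hole_near','hole_far','vial'])
# expected pad-top corners if seated
yaw=-.0337;Rz=np.array([[np.cos(yaw),-np.sin(yaw)],[np.sin(yaw),np.cos(yaw)]])
for z in (.063,.072):
    C=np.array([[65,105],[65,-75],[-65,-75],[-65,105]])/1000@Rz.T+[.543,-.021]
    print(z,((w2p(c,np.c_[C,[z]*4])-[240,150])*2.5).round(0).tolist(),((w2p(s,np.c_[C,[z]*4])-[260,190])*2.5).round(0).tolist())
E
```

```text
time_s: 10.85
eef_pos: [0.4185, 0.2787, 0.1861]
eef_rot: [-0.0, 0.014, 1.0, 0.0]
wrist_force: [0.8, -0.8, -0.1]
opening: -0.002
top plate 0.73 [ 0.5428 -0.005   0.0434] [326. 213.]
top hole_near 0.74 [ 0.4189 -0.3402  0.0031] [448. 275.]
top hole_near 0.6 [ 0.5119 -0.0176  0.0446] [329. 225.]
top hole_far 0.96 [ 0.464  -0.3321 -0.0016] [445. 258.]
top hole_far 0.79 [ 0.5719 -0.0233  0.0455] [334. 203.]
top pin_near 0.63 [ 0.5188 -0.018   0.0465] [330. 222.]
top vial 0.6 [0.6098 0.0421 0.0749] [310. 183.]
top vial 0.54 [ 0.5261 -0.1272  0.0456] [372. 224.]
top vial 0.43 [ 0.6995 -0.0561  0.0041] [350. 163.]
side plate 0.91 [ 0.4362 -0.3191 -0.0007] [349. 375.]
side plate 0.71 [5.412e-01 2.000e-04 4.230e-02] [342. 253.]
side hole_near 0.74 [ 0.5141 -0.019   0.0457] [334. 258.]
side hole_near 0.72 [0.1911 0.3169 0.0032] [174. 227.]
side hole_near 0.56 [ 0.4224 -0.3347  0.0028] [344. 382.]
side hole_far 0.7 [ 0.5733 -0.0194  0.0446] [359. 254.]
side hole_far 0.7 [ 4.640e-01 -3.316e-01  1.000e-04] [366. 376.]
side hole_far 0.61 [0.2702 0.2976 0.0026] [205. 226.]
side vial 0.83 [ 0.5198 -0.1235  0.0442] [353. 284.]
0.063 [[138.0, 80.0], [310.0, 103.0], [295.0, 225.0], [120.0, 202.0]] [[245.0, 84.0], [318.0, 181.0], [170.0, 205.0], [114.0, 103.0]]
0.072 [[138.0, 78.0], [311.0, 101.0], [296.0, 224.0], [120.0, 200.0]] [[245.0, 76.0], [319.0, 172.0], [170.0, 196.0], [114.0, 94.0]]
```

View pics/ts7.png

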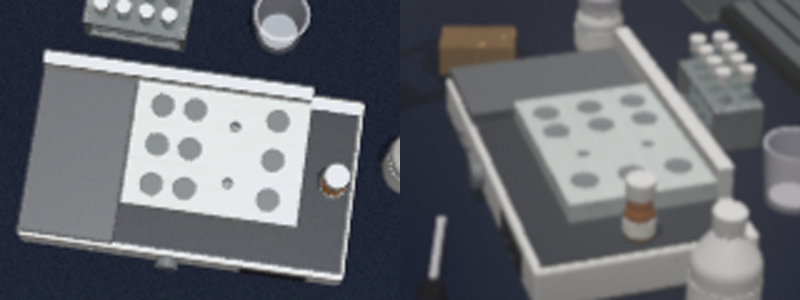

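The top and side views match the predicted seated corners at z = 63 mm: side near-left corner (116,100) against a predicted (114,103), and near-right (170,207) against (170,205). Pins show in both holes, and the vial stands where it was.

```bash
python3 -c "
from bench import order; print(order.hand_in())"
```

```text
the job is handed in; nothing more can be done
None
```

The plate is on its two pins and lies flat on the deck, and I handed the job in at about 11.5 s of robot time, within the 42 s limit. I pushed it with the shut fingertips only: against the rear fence, then along the fence off the step until it dropped.

- **First push:** I pushed too far right, so the plate turned counter-clockwise and jammed with its far right corner on the fence. The wrist force reached about 46 N, under the 120 N limit. A second push nearer the left end squared it up.
- **Drop:** The contact force fell from about 7 N to zero at the expected spot.
- **Final checks:** With the arm clear, both holes read about 45 mm high, which is deck height. The plate's corners in the side picture matched the seated prediction, and a pin shows in each hole.
- **Bystanders:** The vial stands where it was, and nothing looked disturbed in the final crops. I did not measure the other bystanders again.
- **Disagreements:** The network put the plate's centre about 5 mm (top view) and 1 mm (side view) off the computed seat, about its usual error. The top network also gave false vial reports, one on the fence scoring slightly above the real vial. The picture contradicts them.

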